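# Put the plug gauge away in the push-to-open drawer

## Robot

A 6-joint arm with a two-finger parallel gripper is mounted at the origin on a cart in front of the work surface, level with it; the furniture and walls round the work are solid. World frame = base frame: x ahead of the robot, y to its left, z up, the work surface at z = 0. Lengths are in mm, angles in rad, forces in N, time in s.
With the tool pointing down it reaches from about 200 to 875 mm from the base axis. Payload 3.4 kg.
Tool frame: the origin (TCP) lies midway between the tips of the shut fingers; the grasp point (between the pads) lies bot.grip_depth behind it (bot.grip_depth is the distance from the TCP to the grasp point, in mm); z points along the fingers, y is the direction in which the jaws open and shut (so a half turn about z gives the same grasp; the last joint's range is limited). The gripper opens to 94 mm and grips with 3 to 60 N. Pads are 16 mm wide; open, the fingers measure 119 mm over their backs; the gripper's body (75 mm by 177 mm) begins 78 mm behind the grasp point.
Start: joints at [-1.462, 0.276, 1.505, -0, 1.361, -0.121], TCP at [130.972, -559.921, 205.493] pointing down, gripper open.
Joint ranges: [-2.89, 2.89], [-0.75, 2.08], [0.22, 2.7], [-1.18, 4.32], [0.11, 2.71], [-2.7, 2.7]. Speed limits (rad/s): [2.57, 2.57, 3.14, 3.14, 3.14, 3.14].

## Interface

Orientations are given as a rotation vector (axis times angle).
In Python, from rig import bot, grab_frame gives the robot as it stands.
- The arm moves only by the tool arm_command, never from a script. Its argument "series" is a list that holds one entry, the list of rows, each a list of 7 numbers: the shift along the world's x, y, z in mm, then the turn, a rotation vector about the world's x, y, z in rad, then the closure, from 0 (fully open) to 1 (shut). A call has 1 to 5 rows; each row shifts and turns the commanded pose from where the row before left it; what a row does not reach is not made up. A row lasts 1/12 s, in which the tool goes at most 41.7 mm and 7.16 degrees, less where a joint would pass 70% of its speed; a pose out of reach is approached as far as the arm can. A call with a gripper value outside its range is refused whole. The fingers move at their own pace and stop on an object; "newtons" is the grip in N (left out, the last holds). Time passes only in rows, so rows that do not move let the fingers close. It gives the time, the measured TCP pose, the force and the opening at its end, in the units of the state.
- bot.sense(): the state, without advancing time (a new reading comes with each control period).
- grab_frame(name): name is "side" or "top" or "wrist"; returns a dict with "frame" (384x512x3 uint8, blue, green, red), "depth" (384x512 float32, mm along the optical axis (not along the pixel's ray), 0 where there is no reading), "fx", "fy", "cx", "cy" (pixels), "rvec" (rotation vector, rad) and "tvec" (3), from world to camera coordinates, as OpenCV has them. Camera axes: x right, y down, z forward; pixel columns grow to the right and rows downward; lengths in mm; the calibration is good to about 2 mm. A picture is of the moment at which its call begins.
- bot.finish_job(): hands the job in, once; it reports no verdict.
The state is a dict: "t": time; "joint_pos": joint angles; "dq": joint speeds; "joint_efforts": joint torques, N m; "ee_pos": TCP position; "eef_rot": TCP orientation; "wrist_force": force on the tool from outside, world axes, zero at the start; "torque": the same for the moment, N m; "finger_gap": finger opening in mm.
Only numpy, scipy, OpenCV 4.12 (cv2) and the standard library are available. Lean on these libraries where they do the work, as an engineer would, in place of code of your own. Each camera call takes 0.05 s, during which the arm holds its last target.

## Task

The plug gauge has been left in the lower paper tray with one end sticking out; put it away in the low drawer unit, whose drawer has no handle: push its front panel in until the latch lets go, then draw it fully open. Draw the gauge out of the tray by its free end and lay it down on the bench top, let go, and take it again round the middle of its handle to lay it flat, right down in the fitted recess of the drawer. Finally push the drawer home until the latch holds it shut again, and do not shift or knock over any of the other things on the bench.

Things in the scene. Friction and masses are not known exactly. Their poses are not given: they have to be found in the camera images.
- drawer (a joint): Drawer travel in m: 0 = shut, latched; 0.100 = fully open (stop); -0.006 = pushed in (stop). Heart-cam push latch: from 0, push the front in to the stop (6 mm, about 7 N, 20 N does no harm), then take the hand back: a spring pushes the drawer out to about 0.08; beyond that it runs freely (1 N). To latch it, push it in to the stop again (3 to 7 N over the last 60 mm), then let go.
- unit_front (a point): Middle of the upper front edge of the fixed drawer unit, a low grey box with a wooden top, 140 mm deep, 224 wide, 66 high, on the bench; a thin pad lies on it. Axes: x = into the unit, y = along its front to the left, z up. It stands left or right of the torch, turned up to 0.18 rad. The drawer's panel covers its whole front, standing off by an 8 mm gap when latched.
- drawer_front (a point): Centre of the outer face of the drawer's front panel (moves with the drawer), 35 mm over the bench. Axes as for the unit: x into the unit, y along the panel, z up. Wooden panel without handle, 224 mm along y, 62 mm high (31 mm up and down from here), 14 mm thick, its upper edge level with the unit's top.
- drawer_top_edge (a point): Middle of the upper edge of the drawer's front panel (moves with the drawer), 66 mm over the bench. With the drawer some 80 mm out, the panel can be pinched here from above across its 14 mm thickness (along x): behind it the middle 56 mm of the drawer's width are clear down to the floor, 51 mm below this point.
- recess (a point): Where the middle of the gauge belongs (moves with the drawer): centre of the recess in the drawer's black foam insert, 15 mm above the drawer floor, 30 mm over the bench. Axes as for the unit; the recess runs along y, 178 mm long, 36 mm wide (x), 24 mm deep, for the 170 x 30 mm gauge, either way round. The outer face of the front panel is 69 mm towards -x.
- finger_cutout (a point): Middle of the drawer floor (moves with the drawer), 15 mm over the bench, under the recess centre. Over the middle 56 mm along y the foam is cut out for fingers, 55 mm to either side along x, so a gauge can be set down held by the middle of its handle; elsewhere fingers find no room beside it. A seated gauge passes 13 mm under the unit's top; one on the foam does not.
- gauge_mid (a point): Middle of the plug gauge, on its axis; x runs along it towards the long plain end. 170 mm long, about 0.32 kg. Octagonal aluminium handle, 80 mm long, 30 mm across flats (x -40 to 40 mm). It lies on a flat, so this point is 15 mm above its support and the side flats stand upright. At the start it lies on the tray's lower deck, its middle under the upper deck.
- gauge_go_end (a point): Middle of the gauge's long plain end: steel cylinder, 26 mm in diameter, 45 mm long (x 40 to 85 mm from the gauge's middle). At the start this end sticks out of the tray, its tip 48 to 64 mm in front of the mouth. The other end (x -40 to -85 mm) has a 19 mm neck with a red band and a 26 mm cylinder, 20 mm long.
- tray_mouth (a point): Middle of the front edge of the lower deck of the black two-tier paper tray, on its upper face, 4 mm over the bench. x = into the tray, y left, z up. The tray is fixed, 200 mm deep, 200 wide, open in front; its upper deck begins in the same plane, 52 mm over the bench, with side walls up to 78 mm and pads on it. It stands right or left of the torch, turned up to 0.18 rad.
- torch: grey torch standing on end, 58 mm in diameter, 316 mm high, between the drawer unit and the tray; origin at the centre of its underside. Bystander.
- stamp: wooden hand stamp standing upright, 28 x 44 mm, 80 mm high, in front of the torch; origin at the centre of its underside. Bystander.
- mug: white mug, 92 x 127 mm with its handle, 95 mm high, at the left; origin at the centre of its underside. Bystander.
- penpot: black pen pot with pens, 80 mm in diameter, 147 mm high, at the left further back; origin at the centre of its underside. Bystander.
- tape: roll of brown tape lying flat, 92 mm in diameter, 48 mm high, at the right; origin at the centre of its underside. Bystander.
- desk_stapler: red desk stapler, 135 x 34 mm, 41 mm high, at the right further back; origin at the centre of its underside. Bystander.

How it is judged:
By the outcome, as a careful person would: the job done as asked, in the order asked, and still so for the second after the job is handed in, with the robot touching nothing.
It also fails if it takes over 72 s, if anything falls off the work surface, if the arm or the gripper's body presses on something with over 40 N, if the wrist force passes 120 N, or if a joint passes its speed limit or range.

## Working session

There is one attempt and no reset: what is moved stays moved. The work goes in short steps, Python scripts to look and compute and a tool call to move; the robot and the scene stay as the last step left them, time stands still between calls to the robot, and variables do not carry over. Pictures are saved under pics/ and viewed, and the job is handed in when it is done.

Besides the shell and the picture viewer there is one more tool, called after "Emit:" in YAML: its name, and indented under it one key for each argument. arm_command: Moves the arm, as the interface text tells. Its arguments: {"type":"object","properties":{"series":{"type":"array","items":{"type":"array","items":{"type":"array","items":{"type":"number"}}}},"newtons":{"type":"number"}},"required":["series"]}

```bash
ls; mkdir -p pics; python3 - <<'E'
from rig import bot, grab_frame
import cv2, numpy as np
print(bot.sense(), bot.grip_depth, [a for a in dir(bot) if a[0]!='_'])
for n in ("side","top","wrist"):
    f=grab_frame(n); cv2.imwrite(f"pics/{n}0.png",f["frame"]); np.savez(f"pics/{n}0.npz",**f)
    print(n,f["fx"],f["fy"],f["cx"],f["cy"],f["rvec"],f["tvec"])
print(bot.sense()["t"])
E
```

```text
pics
{'t': 0.0, 'joint_pos': array([-1.46201238e+00,  2.76601579e-01,  1.50610595e+00, -1.52664745e-05,
        1.36068964e+00, -1.21009818e-01]), 'dq': array([-0.00043198, -0.00021001,  0.00103032, -0.0011385 , -0.0005363 ,
       -0.00012086]), 'joint_efforts': array([-1.91275161e-03, -4.04590201e+01, -2.37235039e+01,  7.01643527e-02,
        3.46667028e-02, -1.29298087e-04]), 'ee_pos': array([ 130.89417244, -559.33074383,  204.61181995]), 'eef_rot': array([-3.11908566e+00, -3.59963635e-01,  6.11744437e-06]), 'wrist_force': array([ 0.25324601, -0.59767944, -0.12819398]), 'torque': array([-0.01943364, -0.04507893,  0.00542866]), 'finger_gap': 93.79381923721186} 18.8 ['MotionError', 'finish_job', 'grip_depth', 'sense']
side 407.3374753076407 407.3374753076407 252.85769353104558 191.93435599365893 [ 0.33589304  2.9446077  -0.88257245] [ 556.93530321   -4.34920137 1371.29580755]
top 358.49825080613726 358.49825080613726 253.0056242690102 197.75596664069454 [ 2.00160014 -2.23568883  0.22941414] [ -17.97858977  566.88164159 1212.01051884]
wrist 290.07996126138374 290.07996126138374 252.0463600535854 189.77015676166815 [-2.29579955  1.82029971  0.23970971] [-574.48170594  -26.62299822  391.40578026]
0.15
```

View pics/top0.png

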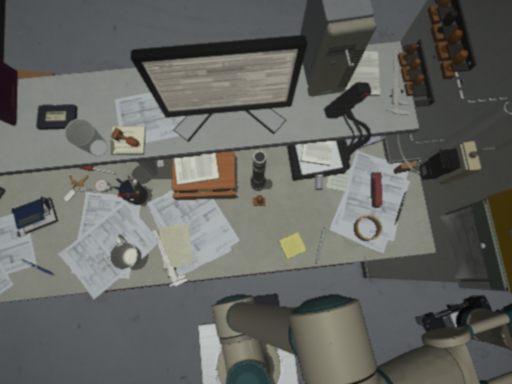

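View pics/side0.png

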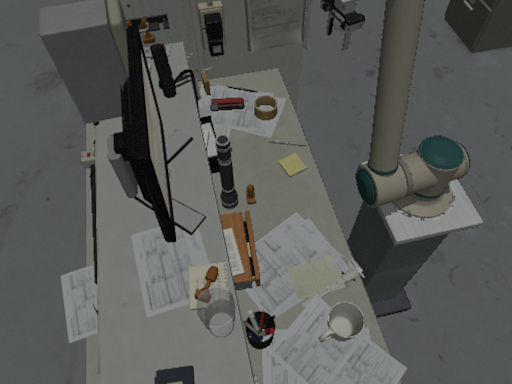

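View pics/wrist0.png

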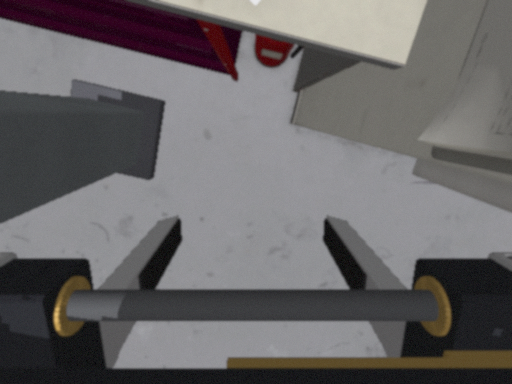

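The top view shows the brown drawer unit at (205,175), the torch at (259,170), the stamp at (259,200), and the tray at (318,160) with the gauge's end near (320,183). The tape is at (368,228), the stapler at (376,190), and the monitor is behind. The side view agrees. Next I measure.

```bash
cat > h.py <<'E'
import numpy as np, cv2
from scipy.spatial.transform import Rotation as R
def cloud(f):
    d=np.asarray(f["depth"],float); v,u=np.mgrid[0:384,0:512]
    P=np.stack([(u-f["cx"])/f["fx"]*d,(v-f["cy"])/f["fy"]*d,d],-1)
    M=R.from_rotvec(np.ravel(f["rvec"])).as_matrix()
    W=(P-np.ravel(f["tvec"]))@M
    W[d<=0]=np.nan
    return W
def proj(f,p):
    M=R.from_rotvec(np.ravel(f["rvec"])).as_matrix()
    c=np.atleast_2d(p)@M.T+np.ravel(f["tvec"])
    return np.stack([c[:,0]/c[:,2]*f["fx"]+f["cx"],c[:,1]/c[:,2]*f["fy"]+f["cy"]],-1)
E
python3 - <<'E'
from h import *
f=dict(np.load("pics/top0.npz")); W=cloud(f)
s=lambda n,u0,u1,v0,v1,k=4: cv2.imwrite(n,cv2.resize(f["frame"][v0:v1,u0:u1],None,fx=k,fy=k,interpolation=cv2.INTER_CUBIC))
s("pics/topzoom.png",160,350,130,260)
for u,v in [(205,160),(205,175),(177,190),(234,195),(205,190),(205,196),(205,205),(320,183),(320,187),(318,160),(290,177),(343,170),(259,155),(259,200),(290,243),(230,220)]:
    print(u,v,np.round(W[v,u],1))
f=dict(np.load("pics/side0.npz"))
s("pics/sidezoom.png",180,320,90,290,3)
E
```

```text
205 160 [712.2  74.8  78.3]
205 175 [658.2  79.8  74.7]
177 190 [618.  184.3  61.8]
234 195 [579.8 -14.3  52.8]
205 190 [617.4  90.4  18.9]
205 196 [587.6  88.6  52.1]
205 205 [565.2  97.    1.4]
320 183 [ 593.2 -328.6   37.3]
320 187 [ 580.  -328.1   29.8]
318 160 [ 668.7 -325.4   76.3]
290 177 [ 638.1 -229.1   -4.9]
343 170 [ 641.2 -429.7    2.8]
259 155 [ 632.5 -104.8  313.9]
259 200 [ 550.  -100.3   63. ]
290 243 [ 392.2 -195.5    6.1]
230 220 [499.9  11.   -0.7]
```

View pics/topzoom.png

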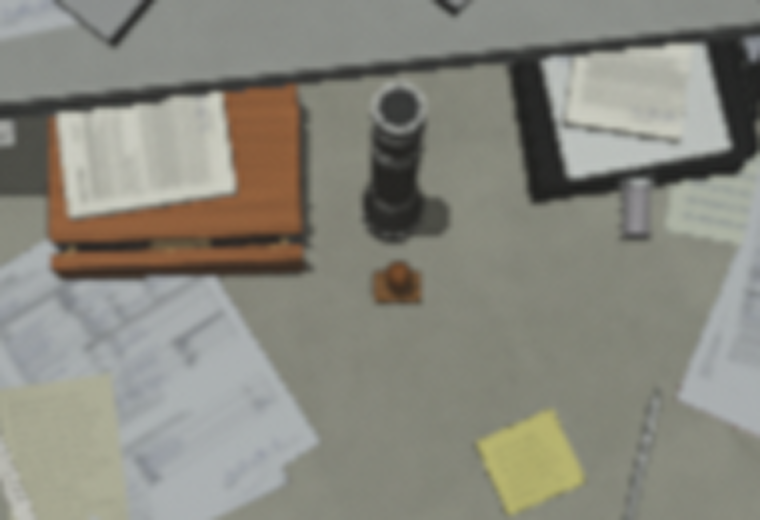

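View pics/sidezoom.png

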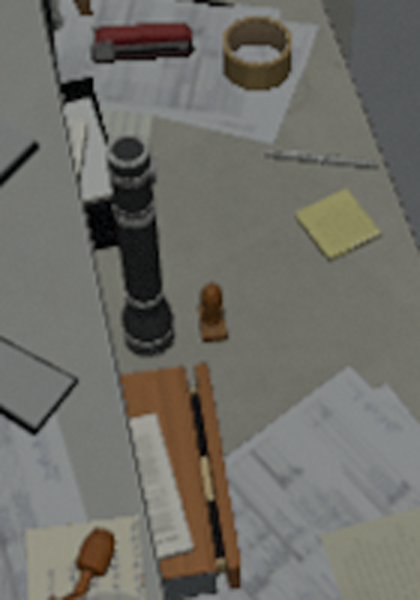

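```bash
python3 - <<'E'
from h import *
f=dict(np.load("pics/top0.npz")); W=cloud(f)
def onplane(f,u,v,z):
    M=R.from_rotvec(np.ravel(f["rvec"])).as_matrix(); c=-M.T@np.ravel(f["tvec"])
    r=M.T@np.array([(u-f["cx"])/f["fx"],(v-f["cy"])/f["fy"],1]); return c+r*(z-c[2])/r[2]
Z=lambda a,b:(160+a/4,130+b/4)
def pt(n,a,b,z): print(n,np.round(onplane(f,*Z(a,b),z),1))
pt("unit top front L",50,237,66);pt("unit top front R",302,234,66);pt("back R",297,86,66)
pt("panel top outer L",53,258,66);pt("panel top outer R",304,256,66)
pt("panel top inner L",53,254,66)
pt("panel bot outer L",57,273,4);pt("R",305,271,4)
pt("tray lower? L front",532,198,4);pt("upper top front L",532,198,78);pt("R",740,168,78); pt("backL",512,62,78)
pt("gauge tipL",622,237,19);pt("tipR",650,237,19);pt("upL",622,180,19);pt("upR",651,178,19)
pt("stamp",397,285,0);pt("torchbase",390,215,20);pt("scale top",658,390,0);pt("scale bot",630,515,0);pt("torchtop",398,105,316)
for u in (205,260,318):
  for v in range(120,215,6): print(u,v,np.round(W[v,u]),end=' ')
  print()
for n in("wrist0","top0","side0"):
    g=dict(np.load(f"pics/{n}.npz"));M=R.from_rotvec(np.ravel(g["rvec"])).as_matrix();print(n,-M.T@np.ravel(g["tvec"]),M[2],M[0])
print(R.from_rotvec([-3.119,-.36,0]).as_matrix())
E
```

```text
unit top front L [621.4 199.1  66. ]
unit top front R [599.7 -22.3  66. ]
back R [736.6 -31.6  66. ]
panel top outer L [602.2 197.7  66. ]
panel top outer R [579.7 -22.   66. ]
panel top inner L [605.8 197.5  66. ]
panel bot outer L [602.3 207.3   4. ]
R [579.1 -20.2   4. ]
tray lower? L front [ 625.  -237.8    4. ]
upper top front L [ 607. -227.   78.]
R [ 613.9 -413.5   78. ]
backL [ 733.8 -225.8   78. ]
gauge tipL [ 575.7 -312.8   19. ]
tipR [ 572.9 -338.3   19. ]
upL [ 629.3 -320.6   19. ]
upR [ 628.2 -347.6   19. ]
stamp [ 557.5 -103.3    0. ]
torchbase [ 619.5 -103.5   20. ]
scale top [ 434.5 -328.6    0. ]
scale bot [ 326.1 -286.8    0. ]
torchtop [ 627.9 -105.7  316. ]
205 120 [769.  43. 286.] 205 126 [753.  46. 280.] 205 132 [734.  47. 280.] 205 138 [715.  49. 278.] 205 144 [696.  50. 278.] 205 150 [678.  52. 276.] 205 156 [728.  74.  74.] 205 162 [705.  75.  78.] 205 168 [682.  77.  80.] 205 174 [661.  79.  76.] 205 180 [641.  82.  70.] 205 186 [621.  84.  63.] 205 192 [599.  86.  67.] 205 198 [588.  93.  18.] 205 204 [568.  96.   6.] 205 210 [547.  99.  -1.] 
260 120 [ 751
[... 716 characters left out ...]
318 180 [ 606. -324.   33.] 318 186 [ 585. -322.   29.] 318 192 [ 568. -325.   -1.] 318 198 [ 546. -321.    1.] 318 204 [ 523. -318.    1.] 318 210 [ 501. -315.   -1.] 
wrist0 [ 203.74542709 -543.07462222  384.04980792] [-0.25025976 -0.05666791 -0.96651891] [ 0.22776138 -0.97371516 -0.00188419]
top0 [ 309.13499448  -48.33375345 1301.05608123] [ 0.19876782 -0.02519256 -0.97972276] [-0.11046934 -0.99387456  0.00314425]
side0 [ 693.24336515  618.14630417 1152.37008927] [-0.10886055 -0.53786846 -0.83597064] [-0.97520363  0.22079579 -0.01506977]
[[ 9.73706020e-01  2.27808120e-01 -2.16192197e-04]
 [ 2.27808120e-01 -9.73704243e-01  1.87306518e-03]
 [ 2.16192197e-04 -1.87306518e-03 -9.99998222e-01]]
```

Measured: drawer unit front middle is about (610, 88), yaw about -0.10, and the front edge comes out 222 mm long as expected. A shelf overhangs at z≈276 from x≈670. The gauge's tip is near (574, -325). I'm moving to the drawer front with the camera on the robot side.

Emit:
arm_command:
  series:
    - [[15,27,-2,0,0,0.118,1],[15,27,-2,0,0,0.118,1],[15,27,-2,0,0,0.118,1],[15,27,-2,0,0,0.118,1],[15,27,-2,0,0,0.118,1]]
  newtons: 20

```text
t: 0.57
ee_pos: [206.3, -423.4, 195.0]
eef_rot: [-2.877, -1.259, -0.0]
wrist_force: [0.2, -0.2, 0.1]
finger_gap: 64.1
```

Emit:
arm_command:
  series:
    - [[15,27,-2,0,0,0.118,1],[15,27,-2,0,0,0.118,1],[15,27,-2,0,0,0.118,1],[15,27,-2,0,0,0.118,1],[15,27,-2,0,0,0.118,1]]

```text
t: 0.98
ee_pos: [281.3, -288.4, 185.3]
eef_rot: [-2.387, -2.042, -0.0]
wrist_force: [0.1, -0.8, 0.4]
finger_gap: 30.8
```

Emit:
arm_command:
  series:
    - [[15,27,-2,0,0,0.118,1],[15,27,-2,0,0,0.118,1],[15,27,-2,0,0,0.118,1],[15,27,-2,0,0,0.118,1],[15,27,-2,0,0,0.118,1]]

```text
t: 1.4
ee_pos: [356.2, -153.4, 175.4]
eef_rot: [1.69, 2.648, 0.0]
wrist_force: [-1.2, -0.6, -0.7]
finger_gap: 0.7
```

Emit:
arm_command:
  series:
    - [[15,27,-2,0,0,0.118,1],[15,27,-2,0,0,0.118,1],[15,27,-2,0,0,0.118,1],[15,27,-2,0,0,0.118,1],[15,27,-2,0,0,0.118,1]]

```text
t: 1.82
ee_pos: [431.3, -18.4, 165.3]
eef_rot: [0.847, 3.025, -0.0]
wrist_force: [-0.0, -0.5, 0.8]
finger_gap: 0.6
```

Emit:
arm_command:
  series:
    - [[15,28,-2,0,0,0.115,1],[15,28,-2,0,0,0.115,1],[15,28,-2,0,0,0.115,1],[15,28,-2,0,0,0.115,1],[0,0,0,0,0,0,1]]

```text
t: 2.23
ee_pos: [493.4, 96.4, 156.9]
eef_rot: [0.133, 3.137, 0.005]
wrist_force: [-0.0, -0.4, 0.1]
finger_gap: 0.4
```

```bash
cat >> h.py <<'E'
def st(bot):
    s=bot.sense(); M=R.from_rotvec(s["eef_rot"]).as_matrix()
    print("t %.2f"%s["t"],"tcp",np.round(s["ee_pos"],1),"yaw %.3f"%np.arctan2(M[1,0],M[0,0]),"tz",np.round(M[:,2],3),"F",np.round(s["wrist_force"],1),"gap %.1f"%s["finger_gap"],"q",np.round(s["joint_pos"],2))
def snap(n,name):
    from rig import grab_frame
    f=grab_frame(n); cv2.imwrite(f"pics/{name}.png",f["frame"]); np.savez(f"pics/{name}.npz",**f); return f
def onplane(f,u,v,z):
    M=R.from_rotvec(np.ravel(f["rvec"])).as_matrix(); c=-M.T@np.ravel(f["tvec"])
    r=M.T@np.array([(u-f["cx"])/f["fx"],(v-f["cy"])/f["fy"],1]); return c+r*(z-c[2])/r[2]
E
python3 - <<'E'
from h import *; from rig import bot
st(bot); snap("wrist","w1")
E
```

```text
t 2.23 tcp [493.4  96.4 156.9] yaw 3.057 tz [ 0.002  0.003 -1.   ] F [-0.  -0.4  0.1] gap 0.4 q [ 0.05  0.2   1.74  0.    1.2  -1.43]
```

View pics/w1.png

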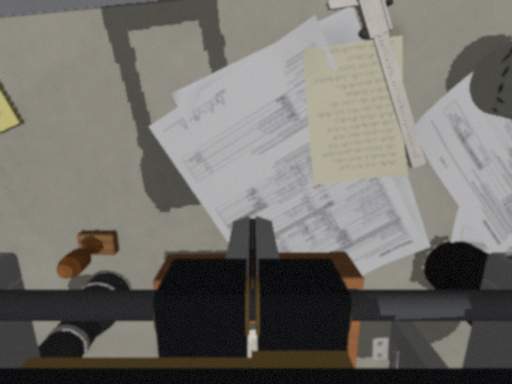

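The wrist view shows the panel's top edge near row 255, from column 158 to 360, mostly hidden by the gripper. The stamp is at (95,243).

```bash
python3 - <<'E'
from h import *
f=dict(np.load("pics/w1.npz"))
cv2.imwrite("pics/w1z.png",cv2.resize(f["frame"][215:320,130:390],None,fx=3,fy=3,interpolation=cv2.INTER_CUBIC))
W=cloud(f)
for u,v in [(163,256),(170,262),(358,256),(350,262),(95,243),(163,275)]: print(u,v,np.round(W[v,u],1))
p=proj(f,[[602,197.7,66],[579.7,-22,66],[493.4,96.4,157]]);print(p)
E
```

```text
163 256 [586.5 -25.7  -1. ]
170 262 [581.2  -8.2  26.8]
358 256 [606.2 222.    2.5]
350 262 [595.  201.3  34.7]
95 243 [552.4 -95.1  19.9]
163 275 [581.   -8.1  55.4]
[[356.36937027 283.00691764]
 [146.66775559 280.37166856]
 [252.48533765 228.61299835]]
```

View pics/w1z.png

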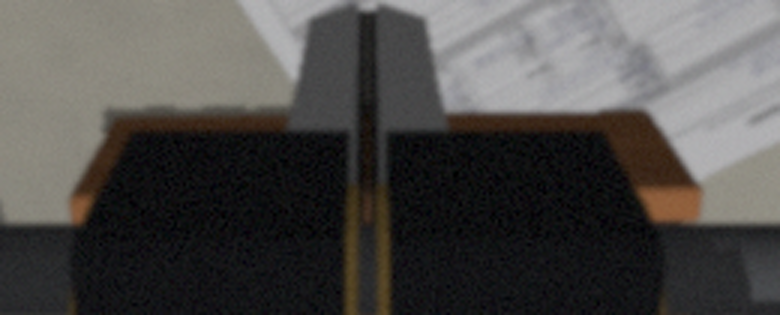

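```bash
python3 - <<'E'
from h import *
f=dict(np.load("pics/w1.npz"))
a=onplane(f,130+72/3,215+196/3,66);b=onplane(f,130+703/3,215+187/3,66);print(a,b,np.linalg.norm(a-b),(a+b)/2,-np.arctan2(b[0]-a[0],b[1]-a[1]))
a=onplane(f,130+108/3,215+112/3,4);b=onplane(f,130+645/3,215+112/3,4);print(a,b,np.linalg.norm(a-b),(a+b)/2,-np.arctan2(b[0]-a[0],b[1]-a[1]))
# tcp projection vs fingertips at zoom (368,8)
print(130+368/3,215+8/3)
E
```

```text
[580.32272426 -14.33085714  66.        ] [595.95344776 205.98791227  66.        ] 220.87254168108976 [588.13808601  95.82852756  66.        ] -0.07082727275741295
[579.35747355 -19.18459467   4.        ] [598.81412173 205.08322771   4.        ] 225.1102336883817 [589.08579764  92.94931652   4.        ] -0.08653962362959222
252.66666666666669 217.66666666666666
```

Emit:
arm_command:
  series:
    - [[13,0,-32,0,0,0,1],[13,0,-32,0,0,0,1],[13,0,-32,0,0,0,1],[13,0,-32,0,0,0,1],[10,0,0,0,0,0,1]]

```text
t: 2.7
ee_pos: [548.3, 90.5, 24.1]
eef_rot: [-0.147, -3.126, 0.002]
wrist_force: [-1.0, -0.2, 0.0]
finger_gap: 0.4
```

Emit:
arm_command:
  series:
    - [[10,-1,0,0,0,0,1],[4,0,0,0,0,0,1],[3,0,0,0,0,0,1],[2,0,0,0,0,0,1]]

```text
t: 3.03
ee_pos: [573.4, 90.9, 31.6]
eef_rot: [0.145, 3.135, 0.001]
wrist_force: [0.1, 0.8, -0.1]
finger_gap: 0.8
```

Emit:
arm_command:
  series:
    - [[2,0,0,0,0,0,1],[2,0,0,0,0,0,1],[2,0,0,0,0,0,1]]

```text
t: 3.28
ee_pos: [577.9, 91.2, 30.3]
eef_rot: [0.144, 3.138, 0.0]
wrist_force: [-3.5, 0.0, 3.4]
finger_gap: 0.7
```

Emit:
arm_command:
  series:
    - [[3,0,0,0,0,0,1],[3,0,0,0,0,0,1],[2,0,0,0,0,0,1]]

```text
t: 3.53
ee_pos: [582.9, 91.0, 29.4]
eef_rot: [-0.143, -3.132, 0.001]
wrist_force: [-6.3, -0.3, 4.7]
finger_gap: 0.6
```

Emit:
arm_command:
  series:
    - [[2,0,0,0,0,0,1],[2,0,0,0,0,0,1]]

```text
t: 3.7
ee_pos: [585.6, 90.8, 29.3]
eef_rot: [-0.143, -3.13, 0.002]
wrist_force: [-11.2, -1.1, 9.0]
finger_gap: 0.3
```

Emit:
arm_command:
  series:
    - [[2,0,0,0,0,0,1],[0,0,0,0,0,0,1]]

```text
t: 3.87
ee_pos: [585.5, 90.8, 29.3]
eef_rot: [-0.142, -3.126, 0.002]
wrist_force: [-12.4, -1.1, 9.4]
finger_gap: 0.6
```

Emit:
arm_command:
  series:
    - [[-30,3,0,0,0,0,1],[-35,3,0,0,0,0,1],[-35,4,0,0,0,0,1],[-30,0,10,0,0,0,1],[0,0,35,0,0,-0.12,0.6]]

```text
t: 4.28
ee_pos: [445.7, 100.6, 68.6]
eef_rot: [-0.331, -3.099, 0.007]
wrist_force: [-0.7, 0.8, -0.7]
finger_gap: 4.4
```

Emit:
arm_command:
  series:
    - [[0,0,35,0,0,-0.12,0.6],[0,0,35,0,0,-0.12,0.6],[0,0,10,0,0,-0.12,0.6],[0,0,0,0,0,-0.12,0.6],[0,0,0,0,0,-0.12,0.6]]

```text
t: 4.7
ee_pos: [463.1, 101.2, 156.2]
eef_rot: [1.247, 2.879, 0.003]
wrist_force: [0.8, -0.1, 0.9]
finger_gap: 36.1
```

Emit:
arm_command:
  series:
    - [[0,0,0,0,0,-0.12,0.6],[0,0,0,0,0,-0.12,0.6],[0,0,0,0,0,-0.12,0.6],[0,0,0,0,0,-0.12,0.6],[0,0,0,0,0,-0.12,0.6]]

```text
t: 5.12
ee_pos: [462.2, 101.2, 154.6]
eef_rot: [2.045, 2.385, 0.001]
wrist_force: [-0.8, -0.3, 0.4]
finger_gap: 37.9
```

```bash
python3 - <<'E'
from h import *; from rig import bot
st(bot); f=snap("wrist","w2"); g=snap("top","t2")
cv2.imwrite("pics/t2z.png",cv2.resize(g["frame"][130:260,160:350],None,fx=4,fy=4,interpolation=cv2.INTER_CUBIC))
E
```

```text
t 5.12 tcp [462.2 101.2 154.6] yaw 1.724 tz [ 0.001  0.    -1.   ] F [-0.8 -0.3  0.4] gap 37.9 q [ 0.07  0.16  1.8  -0.    1.19 -0.08]
```

View pics/w2.png

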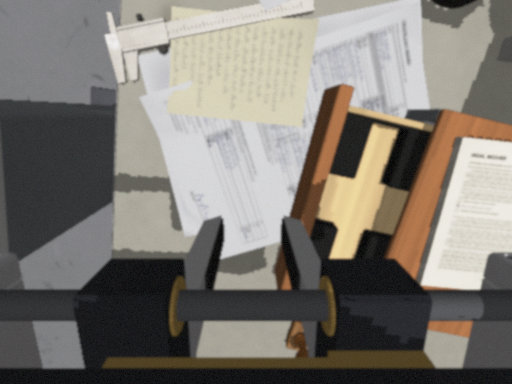

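View pics/t2z.png

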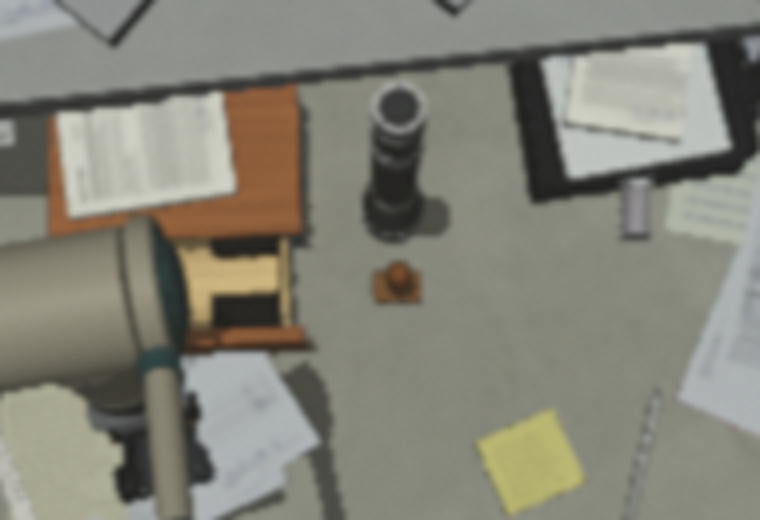

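The drawer has sprung open about 80 mm. The panel runs from (335,88) down to (290,340) in the wrist view, with the foam, light insert and cut-out behind it.

```bash
python3 - <<'E'
from h import *
f=dict(np.load("pics/w2.npz"))
cv2.imwrite("pics/w2z.png",cv2.resize(f["frame"][75:275,270:470],None,fx=4,fy=4,interpolation=cv2.INTER_CUBIC))
E
```

```text
(no output)
```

View pics/w2z.png

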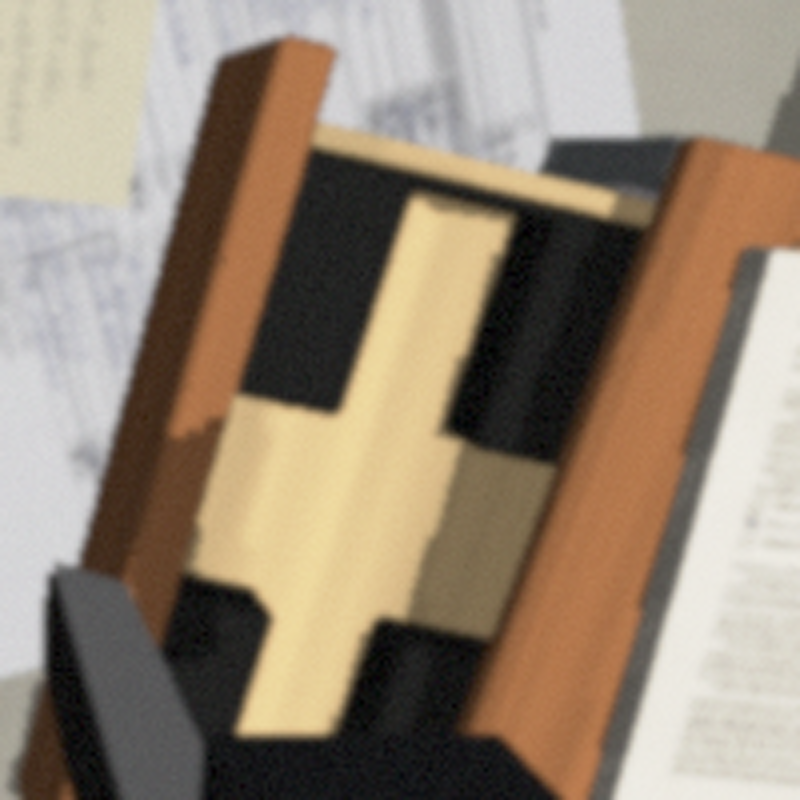

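```bash
python3 - <<'E'
from h import *
f=dict(np.load("pics/w2.npz"))
q=lambda a,b,z: onplane(f,270+a/4,75+b/4,z)
for n,a,b,z in [("outL",283,38,66),("inL",335,48,66),("out2",132,575,66),("in2",165,640,66),("unitL",690,138,66),("unit2",462,735,66),
 ("rec topL",410,195,39),("rec topR",515,215,39),("cut left up",238,395,39),("recL-cutup",340,410,39),("recR-cutup",437,432,39),("cutR up",555,462,39),("cut left dn",190,578,39),("recL dn",270,612,39),("cutR dn",490,637,39),("recR-dn",372,620,39)]:
    print(n,np.round(q(a,b,z),1))
E
```

```text
outL [523.9 209.8  66. ]
inL [535.6 209.5  66. ]
out2 [515.9  82.7  66. ]
in2 [527.4  67.   66. ]
unitL [618.3 203.1  66. ]
unit2 [607.7  52.9  66. ]
rec topL [570.9 182.3  39. ]
rec topR [598.  181.5  39. ]
cut left up [539.9 126.3  39. ]
recL-cutup [567.  126.4  39. ]
recR-cutup [593.5 124.6  39. ]
cutR up [626.3 121.4  39. ]
cut left dn [538.1  75.   39. ]
recL dn [561.8  68.6  39. ]
cutR dn [623.1  70.7  39. ]
recR-dn [589.8  70.6  39. ]
```

Panel edge middle is about (524, 98), unit yaw about -0.08. I'll pinch it from above.

Emit:
arm_command:
  series:
    - [[31,-2,0,0,0,-0.12,0.55],[31,-1,-10,0,0,-0.11,0.55],[0,0,-35,0,0,0,0.55],[0,0,-35,0,0,0,0.55],[0,0,-5,0,0,0,0.55]]

```text
t: 5.63
ee_pos: [520.1, 97.7, 64.5]
eef_rot: [-2.291, -2.14, 0.012]
wrist_force: [-1.6, -0.7, 0.3]
finger_gap: 42.1
```

```bash
python3 - <<'E'
from h import *; from rig import bot
st(bot); f=snap("wrist","w3")
cv2.imwrite("pics/w3z.png",f["frame"][40:384,100:420])
E
```

```text
t 5.63 tcp [520.1  97.7  64.5] yaw 1.503 tz [-0.01  -0.001 -1.   ] F [-1.6 -0.7  0.3] gap 42.1 q [ 0.05  0.33  1.8  -0.    1.01  0.12]
```

View pics/w3z.png

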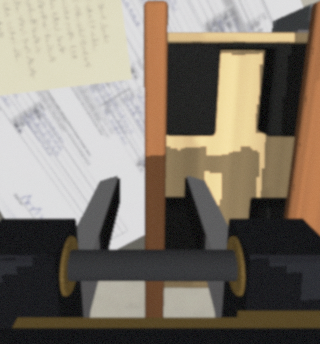

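The fingers straddle the panel, and the panel is parallel to the tool, so unit yaw is about -0.07. I'll lower and close.

Emit:
arm_command:
  series:
    - [[0,0,-20,0,0,0,0.55],[0,0,-9,0,0,0,0.8],[0,0,0,0,0,0,1],[0,0,0,0,0,0,1],[0,0,0,0,0,0,1]]
  newtons: 10

```text
t: 6.1
ee_pos: [524.7, 98.2, 41.9]
eef_rot: [2.297, 2.141, 0.003]
wrist_force: [0.0, -0.3, -1.3]
finger_gap: 19.2
```

Emit:
arm_command:
  series:
    - [[0,0,0,0,0,0,1],[-6,0.5,0,0,0,0,1],[-8,0.5,0,0,0,0,1],[-5,0.5,0,0,0,0,1],[0,0,0,0,0,0,1]]

```text
t: 6.52
ee_pos: [503.8, 99.7, 41.8]
eef_rot: [2.298, 2.141, 0.001]
wrist_force: [-1.7, 0.3, 6.7]
finger_gap: 13.6
```

Emit:
arm_command:
  series:
    - [[-4,0.3,0,0,0,0,1],[-3,0.2,0,0,0,0,1],[0,0,0,0,0,0,1]]

```text
t: 6.77
ee_pos: [497.4, 100.1, 41.8]
eef_rot: [2.298, 2.141, 0.002]
wrist_force: [-1.0, -0.6, 8.3]
finger_gap: 13.7
```

Emit:
arm_command:
  series:
    - [[-3,0.2,0,0,0,0,1],[-2,0.1,0,0,0,0,1],[0,0,0,0,0,0,1]]

```text
t: 7.02
ee_pos: [496.8, 100.2, 41.8]
eef_rot: [2.293, 2.137, 0.011]
wrist_force: [7.0, -2.3, 1.0]
finger_gap: 13.7
```

At the stop now: the wrist force reads +7 N and the panel middle is at x=496.8. Releasing and lifting.

Emit:
arm_command:
  series:
    - [[2,0,0,0,0,0,0.55],[0,0,0,0,0,0,0.55],[0,0,0,0,0,0,0.55],[0,0,10,0,0,0,0.55],[0,0,35,0,0,0,0.55]]

```text
t: 7.43
ee_pos: [489.9, 100.1, 82.0]
eef_rot: [-2.293, -2.136, 0.015]
wrist_force: [0.4, -0.4, 0.4]
finger_gap: 41.1
```

Emit:
arm_command:
  series:
    - [[0,0,35,0,0,0,0.5],[0,0,40,0,0,0,0.5],[0,0,40,0,0,0,0.4],[0,0,0,0,0,0,0.3]]

```text
t: 7.77
ee_pos: [499.2, 100.9, 208.9]
eef_rot: [2.292, 2.135, 0.018]
wrist_force: [1.5, -0.3, 0.4]
finger_gap: 57.6
```

```bash
python3 - <<'E'
from h import *; from rig import bot
st(bot); f=snap("wrist","w4")
E
```

```text
t 7.77 tcp [499.2 100.9 208.9] yaw 1.500 tz [ 0.015  0.001 -1.   ] F [ 1.5 -0.3  0.4] gap 57.6 q [0.06 0.17 1.64 0.   1.32 0.13]
```

View pics/w4.png

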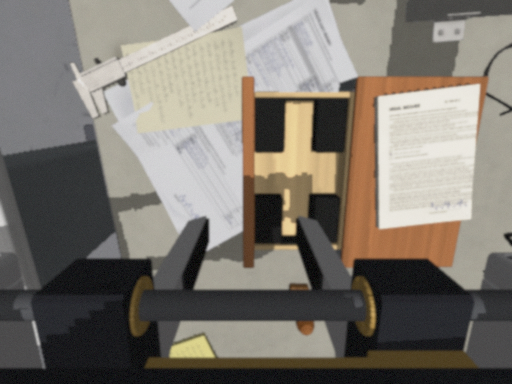

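The whole open drawer is in view: panel at columns 243-254, recess channel from (298,100) to (297,238), cut-out across rows 152-195.

```bash
python3 - <<'E'
from h import *
f=dict(np.load("pics/w4.npz"))
cv2.imwrite("pics/w4z.png",cv2.resize(f["frame"][70:270,220:370],None,fx=4,fy=4,interpolation=cv2.INTER_CUBIC)[:,:])
E
```

```text
(no output)
```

View pics/w4z.png

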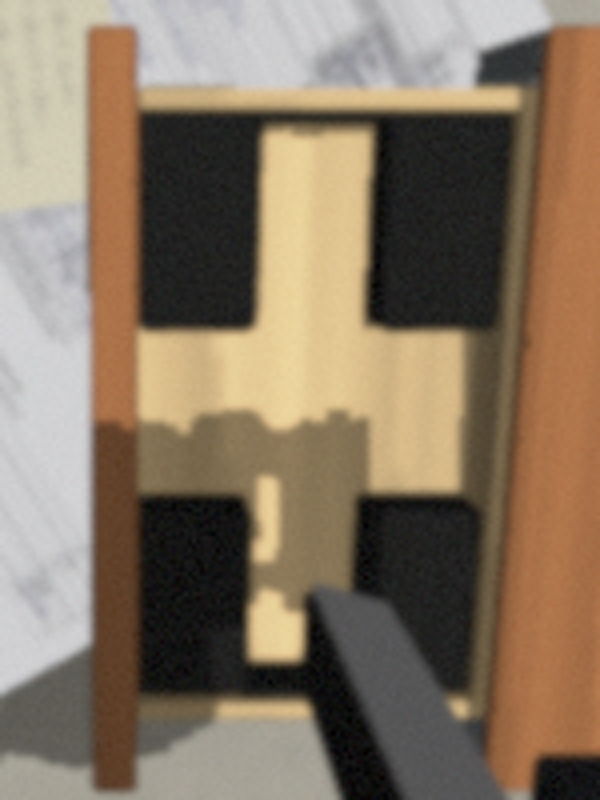

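```bash
python3 - <<'E'
from h import *
f=dict(np.load("pics/w4.npz"))
M=R.from_rotvec(np.ravel(f["rvec"])).as_matrix(); print("cam",-M.T@np.ravel(f["tvec"]))
q=lambda a,b,z: onplane(f,220+a/4,70+b/4,z)
for n,a,b,z in [("pan outL",90,28,66),("pan inL",135,28,66),("outR",95,790,66),("inR",135,790,66),
 ("recL top",262,125,39),("recL bot",248,660,39),("recR top",375,125,15),("recR 500",357,500,15),("end top",318,125,15),("end bot",280,663,15),("cut up",190,328,39),("cut up15",190,328,15),("cut dn",190,497,39),("cut dn15",190,497,15),("unitL",553,28,66),("unitR",490,785,66)]:
    print(n,np.round(q(a,b,z),1))
E
```

```text
cam [502.1178151  174.6283272  388.33150406]
pan outL [499.5 211.7  66. ]
pan inL [511.2 210.9  66. ]
outR [483.6  -8.6  66. ]
inR [495.9  -9.5  66. ]
recL top [546.7 185.2  39. ]
recL bot [535.3  19.   39. ]
recR top [584.7 183.4  15. ]
recR 500 [576.6  63.3  15. ]
end top [567.1 184.7  15. ]
end bot [548.6   6.4  15. ]
cut up [522.6 128.2  39. ]
cut up15 [524. 125.  15.]
cut dn [519.6  75.4  39. ]
cut dn15 [520.8  68.6  15. ]
unitL [620.5 203.3  66. ]
unitR [605.8 -16.5  66. ]
```

Drawer open: recess centre is about (559, 96), yaw -0.071, length measured 179 mm, as expected. Now to the tray, keeping clear of the torch.

Emit:
arm_command:
  series:
    - [[-25,-20,0,0,0,0.11,0.3],[-25,-20,0,0,0,0.11,0.3],[-25,-20,0,0,0,0.11,0.3],[0,-40,0,0,0,0.11,0.3],[0,-40,0,0,0,0.11,0.3]]

```text
t: 8.23
ee_pos: [417.2, -30.9, 199.4]
eef_rot: [-1.651, -2.669, 0.001]
wrist_force: [0.6, -0.6, 0.8]
finger_gap: 65.8
```

Emit:
arm_command:
  series:
    - [[0,-40,0,0,0,0.11,0.3],[0,-40,0,0,0,0.11,0.3],[0,-40,0,0,0,0.11,0.3],[0,-40,0,0,0,0.11,0.3],[0,-40,0,0,0,0.11,0.3]]

```text
t: 8.65
ee_pos: [419.1, -222.0, 199.2]
eef_rot: [-0.907, -3.005, -0.003]
wrist_force: [1.0, -0.8, -0.4]
finger_gap: 65.8
```

Emit:
arm_command:
  series:
    - [[33,-21,-5,0,0,0.11,0.3],[33,-21,-5,0,0,0.11,0.3],[33,-21,-5,0,0,0.11,0.3],[33,-21,-5,0,0,0.11,0.3],[0,0,0,0,0,0,0.3]]

```text
t: 9.07
ee_pos: [556.8, -308.7, 175.7]
eef_rot: [-0.235, -3.132, -0.001]
wrist_force: [-1.2, -0.9, 0.6]
finger_gap: 65.9
```

```bash
python3 - <<'E'
from h import *; from rig import bot
st(bot); f=snap("wrist","w5"); st(bot)
E
```

```text
t 9.07 tcp [ 556.8 -308.7  175.7] yaw 2.992 tz [-0.001  0.001 -1.   ] F [-1.2 -0.9  0.6] gap 65.9 q [-0.62  0.39  1.41  0.    1.34 -2.04]
t 9.12 tcp [ 553.6 -306.2  176.4] yaw 2.989 tz [-0.004  0.003 -1.   ] F [-1.2  1.3  0.1] gap 65.7 q [-0.62  0.38  1.42  0.    1.35 -2.03]
```

View pics/w5.png

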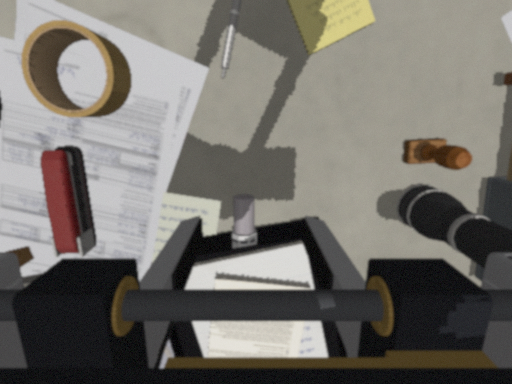

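The gauge's free end shows at (232-257, 195-247), projecting from the tray front between the fingers. The pen (top) ends at (223,75), the stamp is at (437,152), the torch at right.

```bash
python3 - <<'E'
from h import *
f=dict(np.load("pics/w5.npz"))
cv2.imwrite("pics/w5z.png",cv2.resize(f["frame"][180:300,150:350],None,fx=4,fy=4,interpolation=cv2.INTER_CUBIC)[:,:])
W=cloud(f)
for v in range(190,262,6): print(v,[np.round(W[v,u]).tolist() for u in (238,244,250)])
E
```

```text
190 [[574.0, -329.0, 0.0], [575.0, -322.0, -0.0], [577.0, -314.0, -2.0]]
196 [[576.0, -329.0, 20.0], [577.0, -322.0, 20.0], [578.0, -315.0, 20.0]]
202 [[581.0, -329.0, 31.0], [581.0, -322.0, 32.0], [583.0, -315.0, 29.0]]
208 [[588.0, -330.0, 30.0], [589.0, -323.0, 31.0], [591.0, -316.0, 29.0]]
214 [[596.0, -332.0, 29.0], [596.0, -324.0, 33.0], [598.0, -318.0, 28.0]]
220 [[603.0, -333.0, 30.0], [603.0, -325.0, 32.0], [605.0, -319.0, 29.0]]
226 [[610.0, -334.0, 30.0], [611.0, -327.0, 32.0], [613.0, -320.0, 29.0]]
232 [[618.0, -335.0, 29.0], [618.0, -328.0, 32.0], [621.0, -321.0, 28.0]]
238 [[624.0, -336.0, 34.0], [625.0, -329.0, 34.0], [626.0, -322.0, 34.0]]
244 [[632.0, -337.0, 33.0], [633.0, -330.0, 35.0], [634.0, -323.0, 33.0]]
250 [[629.0, -336.0, 55.0], [630.0, -329.0, 56.0], [631.0, -322.0, 56.0]]
256 [[633.0, -336.0, 62.0], [633.0, -329.0, 65.0], [634.0, -323.0, 65.0]]
```

View pics/w5z.png

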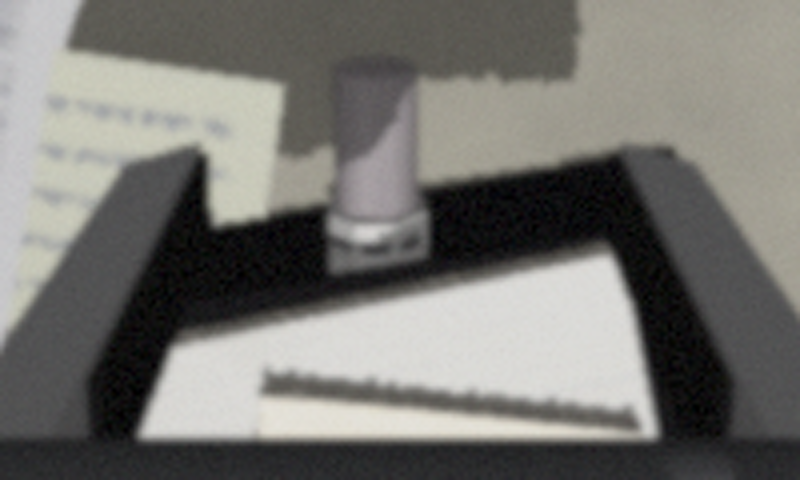

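Gauge tip is at (577,-322), axis yaw -0.147, cylinder top z≈32, and it sticks out 52 mm. All of this matches the data. I'll grip 18 mm behind the tip.

Emit:
arm_command:
  series:
    - [[21,-9,-25,0,0,0,0.3],[20,-9,-35,0,0,0,0.3],[0,0,-35,0,0,0,0.3],[0,0,0,0,0,0,0.3]]

```text
t: 9.45
ee_pos: [588.1, -319.2, 77.4]
eef_rot: [-0.238, -3.118, -0.013]
wrist_force: [-0.0, 1.2, -2.2]
finger_gap: 65.6
```

```bash
python3 - <<'E'
from h import *; from rig import bot
f=snap("wrist","w6"); st(bot)
cv2.imwrite("pics/w6z.png",f["frame"][150:384,130:380])
E
```

```text
t 9.50 tcp [ 589.4 -320.2   81.1] yaw 2.989 tz [-0.01   0.007 -1.   ] F [-0.8 -0.3  0. ] gap 65.9 q [-0.6   0.51  1.45  0.    1.19 -2.02]
```

View pics/w6z.png

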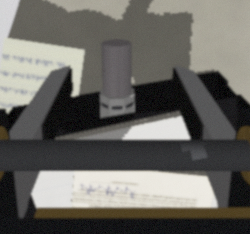

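Emit:
arm_command:
  series:
    - [[5,-4,-25,0,0,0.005,0.3],[0,0,-25,0,0,0,0.35],[0,0,-18,0,0,0,0.4],[0,0,-5,0,0,0,0.4],[0,0,0,0,0,0,0.4]]

```text
t: 9.92
ee_pos: [597.8, -326.7, 13.3]
eef_rot: [-0.231, -3.132, -0.001]
wrist_force: [0.1, 0.0, 0.5]
finger_gap: 56.2
```

Emit:
arm_command:
  series:
    - [[-2,1.5,-7,0,0,0,0.5],[0,0,0,0,0,0,0.6],[0,0,0,0,0,0,1],[0,0,0,0,0,0,1],[0,0,0,0,0,0,1]]
  newtons: 30

```text
t: 10.33
ee_pos: [597.2, -326.1, 6.5]
eef_rot: [0.231, 3.132, -0.001]
wrist_force: [-1.2, 0.3, -0.2]
finger_gap: 26.5
```

Emit:
arm_command:
  series:
    - [[0,0,0,0,0,0,1],[0,0,0,0,0,0,1]]

```text
t: 10.5
ee_pos: [597.2, -326.0, 6.3]
eef_rot: [0.23, 3.132, -0.0]
wrist_force: [-0.4, 1.4, 3.6]
finger_gap: 25.2
```

```bash
python3 - <<'E'
from h import *; from rig import bot
st(bot)
E
```

```text
t 10.50 tcp [ 597.2 -326.     6.3] yaw 2.995 tz [ 0.001 -0.    -1.   ] F [-0.4  1.4  3.6] gap 25.2 q [-0.6   0.58  1.53  0.    1.03 -2.03]
```

Gripped (25.2 mm opening on the 26 mm cylinder). Drawing it out along its axis.

Emit:
arm_command:
  series:
    - [[-7,1,0,0,0,0,1],[-14,2.1,0,0,0,0,1],[-14,2.1,0,0,0,0,1],[-14,2.1,0,0,0,0,1],[-14,2.1,0,0,0,0,1]]

```text
t: 10.92
ee_pos: [533.5, -316.6, 5.5]
eef_rot: [0.231, 3.132, -0.001]
wrist_force: [0.5, -0.8, -1.0]
finger_gap: 25.6
```

Emit:
arm_command:
  series:
    - [[-14,2.1,0,0,0,0,1],[-14,2.1,0,0,0,0,1],[-14,2.1,0,0,0,0,1],[-14,2.1,0,0,0,0,1],[-14,2.1,0,0,0,0,1]]

```text
t: 11.33
ee_pos: [462.1, -305.4, 4.9]
eef_rot: [-0.23, -3.132, -0.001]
wrist_force: [0.4, -0.5, -2.2]
finger_gap: 25.0
```

Emit:
arm_command:
  series:
    - [[-7,1,0,0,0,0,1],[0,0,0,0,0,0,1]]

```text
t: 11.5
ee_pos: [454.0, -303.7, 4.9]
eef_rot: [-0.231, -3.13, -0.003]
wrist_force: [-0.7, 0.9, -0.8]
finger_gap: 25.3
```

```bash
python3 - <<'E'
from h import *; from rig import bot
f=snap("wrist","w7"); g=snap("top","t7"); s=snap("side","s7"); st(bot)
cv2.imwrite("pics/s7z.png",cv2.resize(s["frame"][70:250,180:320],None,fx=4,fy=4,interpolation=cv2.INTER_CUBIC)[:600])
E
```

```text
t 11.65 tcp [ 457.2 -305.2    5.4] yaw 2.995 tz [ 0. -0. -1.] F [-0.1 -0.3 -2.1] gap 25.1 q [-0.72  0.42  1.84  0.    0.88 -2.14]
```

View pics/w7.png

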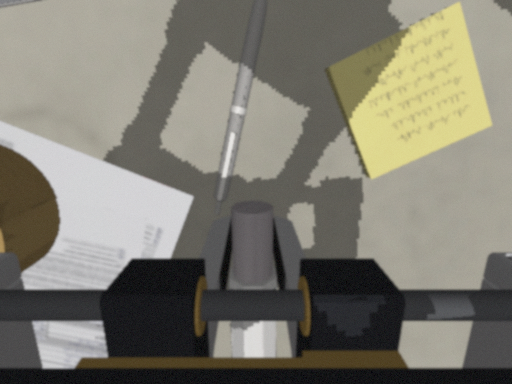

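View pics/s7z.png

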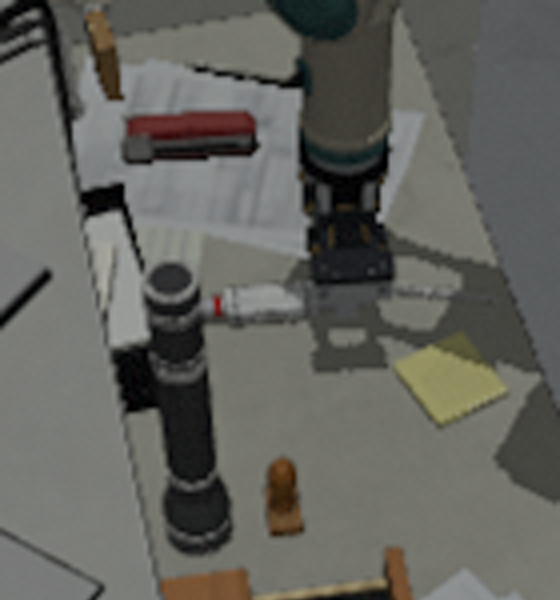

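The gauge is fully clear of the tray: the red band shows at about (217,305) in the side zoom, and the tip is at (252,205) in the wrist view. The pen's end at (220,195) is close, so I'm checking it.

```bash
python3 - <<'E'
from h import *
f=dict(np.load("pics/w7.npz")); W=cloud(f)
for u,v in [(221,192),(222,185),(230,150),(238,105),(252,208),(252,225),(235,208),(270,208),(252,345)]: print(u,v,np.round(W[v,u],1), np.round(onplane(f,u,v,3),1))
E
```

```text
221 192 [ 424.4 -318.9   12.1] [ 426.7 -320.3    3. ]
222 185 [ 420.2 -317.6   11.7] [ 422.2 -318.8    3. ]
230 150 [ 399.9 -309.3   11.3] [ 400.8 -310.     3. ]
238 105 [ 375.1 -300.5    9.5] [ 374.9 -300.8    3. ]
252 208 [ 434.2 -301.1   22.1] [ 440.4 -302.     3. ]
252 225 [ 441.5 -302.2   30.4] [ 452.2 -303.8    3. ]
235 208 [ 433.  -311.1   21.4] [ 438.8 -313.1    3. ]
270 208 [ 435.4 -290.7   23.2] [ 442.2 -290.3    3. ]
252 345 [ 521.5 -314.1   31.4] [ 547.6 -318.     3. ]
```

Emit:
arm_command:
  series:
    - [[0,0,-1.5,0,0,0,1],[0,0,-1.5,0,0,0,1],[0,0,0,0,0,0,1]]

```text
t: 11.9
ee_pos: [457.4, -305.3, 2.5]
eef_rot: [0.23, 3.133, -0.001]
wrist_force: [0.1, -0.6, -1.5]
finger_gap: 25.2
```

Emit:
arm_command:
  series:
    - [[0,0,-0.8,0,0,0,1],[0,0,0,0,0,0,1],[0,0,0,0,0,0,0.55],[0,0,0,0,0,0,0.45],[0,0,0,0,0,0,0.45]]

```text
t: 12.32
ee_pos: [457.1, -305.0, 1.7]
eef_rot: [0.23, 3.132, -0.0]
wrist_force: [0.7, -0.7, -0.8]
finger_gap: 41.8
```

Emit:
arm_command:
  series:
    - [[0,0,25,0,0,0,0.4],[0,0,30,0,0,0,0.4],[0,0,35,0,0,0,0.4],[0,0,35,0,0,0,0.4],[20,0,20,0,0,0,0.4]]

```text
t: 12.73
ee_pos: [475.4, -305.4, 150.5]
eef_rot: [0.233, 3.132, -0.003]
wrist_force: [-0.2, 0.2, -0.2]
finger_gap: 56.2
```

```bash
python3 - <<'E'
from h import *; from rig import bot
f=snap("wrist","w8"); st(bot)
W=cloud(f)
E
```

```text
t 12.78 tcp [ 483.2 -307.7  153.7] yaw 2.994 tz [ 0.013 -0.008 -1.   ] F [ 5.1 -2.5  3.1] gap 56.5 q [-0.69  0.3   1.61  0.    1.22 -2.11]
```

View pics/w8.png

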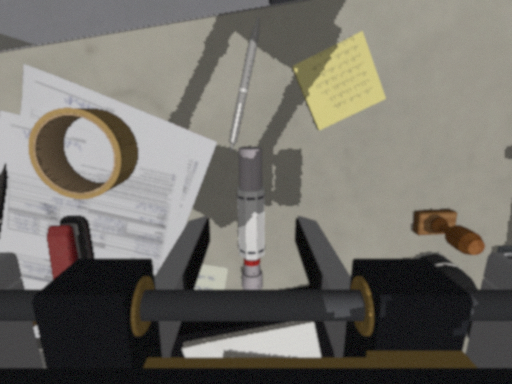

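The gauge lies on the bench: tip at (251,148), handle from row 190 to 257, red band at row 262. Measuring the handle.

```bash
python3 - <<'E'
from h import *
f=dict(np.load("pics/w8.npz")); W=cloud(f)
cv2.imwrite("pics/w8z.png",cv2.resize(f["frame"][135:295,200:310],None,fx=5,fy=5,interpolation=cv2.INTER_CUBIC)[:])
for v in list(range(146,196,8))+list(range(196,290,6)): print(v,[np.round(W[v,u]).tolist() for u in (244,251,258)])
E
```

```text
146 [[437.0, -309.0, 1.0], [437.0, -301.0, 4.0], [439.0, -294.0, -1.0]]
154 [[442.0, -310.0, 25.0], [443.0, -302.0, 29.0], [445.0, -295.0, 25.0]]
162 [[450.0, -311.0, 27.0], [451.0, -303.0, 27.0], [453.0, -296.0, 24.0]]
170 [[459.0, -312.0, 26.0], [460.0, -305.0, 26.0], [461.0, -297.0, 25.0]]
178 [[468.0, -313.0, 26.0], [468.0, -306.0, 27.0], [470.0, -299.0, 25.0]]
186 [[476.0, -315.0, 26.0], [477.0, -307.0, 27.0], [479.0, -300.0, 24.0]]
194 [[485.0, -316.0, 29.0], [486.0, -309.0, 29.0], [487.0, -301.0, 29.0]]
196 [[486.0, -316.0, 30.0], [488.0, -309.0, 29.0], [489.0, -301.0, 28.0]]
202 [[493.0, -317.0, 30.0], [495.0, -310.0, 28.0], [496.0, -302.0, 28.0]]
208 [[500.0, -318.0, 29.0], [501.0, -311.0, 30.0], [502.0, -303.0, 30.0]]
214 [[507.0, -320.0, 28.0], [508.0, -312.0, 29.0], [509.0, -304.0, 28.0]]
220 [[514.0, -321.0, 28.0], [515.0, -313.0, 29.0], [517.0, -305.0, 28.0]]
226 [[521.0, -322.0, 29.0], [521.0, -314.0, 31.0], [524.0, -306.0, 28.0]]
232 [[529.0, -323.0, 28.0], [529.0, -315.0, 30.0], [530.0, -307.0, 29.0]]
238 [[536.0, -324.0, 27.0], [536.0, -316.0, 30.0], [538.0, -308.0, 28.0]]
244 [[543.0, -325.0, 27.0], [543.0, -317.0, 29.0], [545.0, -309.0, 28.0]]
250 [[551.0, -326.0, 27.0], [550.0, -318.0, 31.0], [552.0, -311.0, 29.0]]
256 [[558.0, -328.0, 28.0], [558.0, -319.0, 30.0], [560.0, -312.0, 29.0]]
262 [[570.0, -330.0, 19.0], [567.0, -321.0, 27.0], [571.0, -313.0, 21.0]]
268 [[589.0, -333.0, -0.0], [576.0, -322.0, 24.0], [579.0, -314.0, 21.0]]
274 [[585.0, -332.0, 21.0], [584.0, -323.0, 24.0], [587.0, -315.0, 21.0]]
280 [[591.0, -333.0, 23.0], [590.0, -324.0, 27.0], [592.0, -316.0, 26.0]]
286 [[599.0, -334.0, 24.0], [598.0, -325.0, 28.0], [601.0, -317.0, 25.0]]
```

View pics/w8z.png

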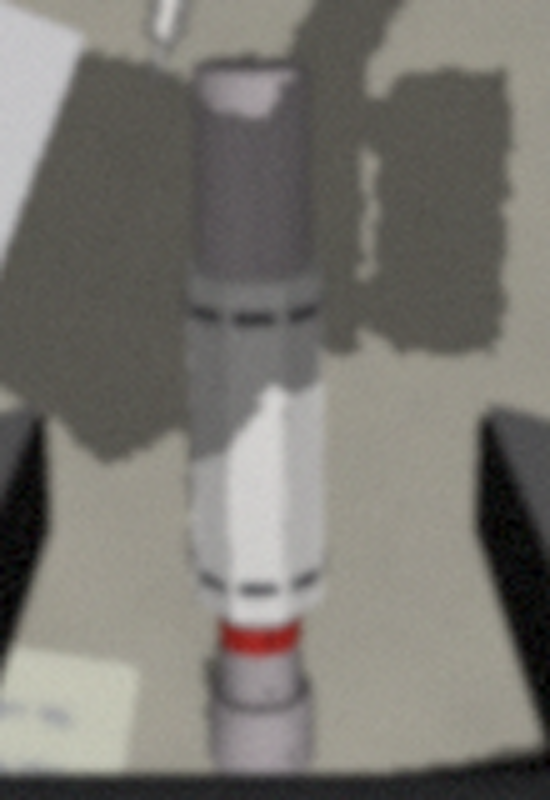

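Handle middle is about (521.5, -314), yaw -0.147, a flat on top at z≈30, length 79 mm. It lies properly, so I'll regrasp.

Emit:
arm_command:
  series:
    - [[22,-4,-20,0,0,0,0.35],[22,-3,-30,0,0,0,0.35],[0,0,-30,0,0,0,0.35],[0,0,0,0,0,0,0.35]]

```text
t: 13.12
ee_pos: [517.8, -309.1, 60.4]
eef_rot: [-0.229, -3.124, -0.01]
wrist_force: [-1.6, 0.8, -1.0]
finger_gap: 60.9
```

```bash
python3 - <<'E'
from h import *; from rig import bot
f=snap("wrist","w9");st(bot)
cv2.imwrite("pics/w9z.png",f["frame"][90:384,130:380])
E
```

```text
t 13.17 tcp [ 518.3 -309.8   62.9] yaw 2.995 tz [-0.007  0.005 -1.   ] F [ 0.4 -0.6  1.1] gap 61.4 q [-0.65  0.43  1.64  0.    1.08 -2.08]
```

View pics/w9z.png

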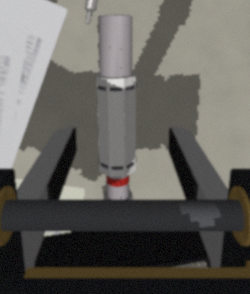

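Emit:
arm_command:
  series:
    - [[2,-3,-15,0,0,0,0.4],[0,0,-18,0,0,0,0.4],[0,0,-18,0,0,0,0.4],[0,0,-5,0,0,0,0.4],[0,0,0,0,0,0,0.4]]

```text
t: 13.58
ee_pos: [521.9, -314.6, 10.6]
eef_rot: [-0.231, -3.132, -0.002]
wrist_force: [-0.2, -0.1, 0.7]
finger_gap: 56.7
```

```bash
python3 - <<'E'
from h import *; from rig import bot
st(bot)
E
```

```text
t 13.58 tcp [ 521.9 -314.6   10.6] yaw 2.994 tz [-0.001  0.001 -1.   ] F [-0.2 -0.1  0.7] gap 56.7 q [-0.66  0.49  1.69  0.    0.96 -2.08]
```

Emit:
arm_command:
  series:
    - [[0,0,-5,0,0,0,0.45],[0,0,0,0,0,0,0.6],[0,0,0,0,0,0,1],[0,0,0,0,0,0,1],[0,0,0,0,0,0,1]]
  newtons: 30

```text
t: 14.0
ee_pos: [523.3, -314.8, 6.5]
eef_rot: [0.231, 3.132, 0.0]
wrist_force: [1.3, 0.3, 1.6]
finger_gap: 29.7
```

Emit:
arm_command:
  series:
    - [[0,0,0,0,0,0,1],[0,0,0,0,0,0,1]]

```text
t: 14.17
ee_pos: [523.3, -314.9, 6.5]
eef_rot: [0.231, 3.132, -0.0]
wrist_force: [-0.3, 2.7, 5.8]
finger_gap: 29.6
```

Gripped round the handle (29.6 mm). Lifting and carrying to the drawer.

Emit:
arm_command:
  series:
    - [[0,0,15,0,0,0,1],[-10,0,30,0,0,0,1],[-30,0,28,0,0,0,1],[-30,15,25,0,0,0,1],[-25,25,25,0,0,-0.05,1]]

```text
t: 14.58
ee_pos: [427.0, -277.2, 128.0]
eef_rot: [-0.312, -3.125, 0.002]
wrist_force: [0.2, 0.9, -2.4]
finger_gap: 29.8
```

Emit:
arm_command:
  series:
    - [[0,35,10,0,0,-0.12,1],[0,35,5,0,0,-0.12,1],[0,35,0,0,0,-0.12,1],[0,35,0,0,0,-0.12,1],[0,35,0,0,0,-0.12,1]]

```text
t: 15.0
ee_pos: [427.9, -102.2, 142.4]
eef_rot: [-1.215, -2.897, 0.0]
wrist_force: [0.0, 0.3, -2.7]
finger_gap: 29.2
```

Emit:
arm_command:
  series:
    - [[0,35,0,0,0,-0.12,1],[0,35,0,0,0,-0.12,1],[0,35,0,0,0,-0.12,1],[0,35,0,0,0,-0.12,1],[0,35,0,0,0,-0.12,1]]

```text
t: 15.42
ee_pos: [428.6, 58.2, 142.2]
eef_rot: [-1.955, -2.459, 0.002]
wrist_force: [0.2, -0.6, -2.7]
finger_gap: 29.9
```

```bash
python3 - <<'E'
from h import *; from rig import bot
st(bot)
E
```

```text
t 15.42 tcp [428.6  58.2 142.2] yaw 1.798 tz [-0.001 -0.001 -1.   ] F [ 0.2 -0.6 -2.7] gap 29.9 q [-0.03  0.11  1.89 -0.    1.14 -0.25]
```

Emit:
arm_command:
  series:
    - [[26,10,0,0,0,-0.12,1],[26,10,0,0,0,-0.12,1],[26,10,0,0,0,0,1],[26,7,0,0,0,0,1],[20,0,0,0,0,0,1]]

```text
t: 15.83
ee_pos: [555.1, 95.3, 141.8]
eef_rot: [-2.228, -2.215, -0.0]
wrist_force: [0.4, 0.5, -2.8]
finger_gap: 29.7
```

Emit:
arm_command:
  series:
    - [[0,0,0,0,0,0,1],[0,0,0,0,0,0,1]]

```text
t: 16.0
ee_pos: [553.4, 93.7, 141.4]
eef_rot: [-2.228, -2.213, 0.003]
wrist_force: [-2.7, 0.4, -3.7]
finger_gap: 29.7
```

```bash
python3 - <<'E'
from h import *; from rig import bot
st(bot); f=snap("wrist","w10"); st(bot)
E
```

```text
t 16.00 tcp [553.4  93.7 141.4] yaw 1.564 tz [-0.002 -0.001 -1.   ] F [-2.7  0.4 -3.7] gap 29.7 q [ 0.04  0.3   1.64 -0.    1.21  0.05]
t 16.05 tcp [552.2  93.6 141.5] yaw 1.564 tz [-0.003 -0.001 -1.   ] F [-1.  -0.3 -3.9] gap 30.1 q [ 0.04  0.3   1.64 -0.    1.21  0.05]
```

View pics/w10.png

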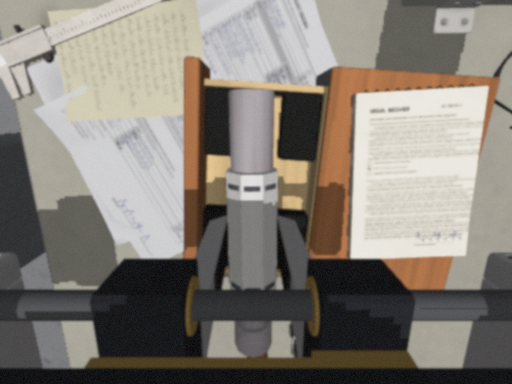

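The gauge (tip at (251,92), handle at (252,185)) hangs over the open drawer. I'm rechecking the panel and recess positions.

```bash
python3 - <<'E'
from h import *
f=dict(np.load("pics/w10.npz"))
cv2.imwrite("pics/w10z.png",cv2.resize(f["frame"][50:210,170:350],None,fx=4,fy=4,interpolation=cv2.INTER_CUBIC)[:])
E
```

```text
(no output)
```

View pics/w10z.png

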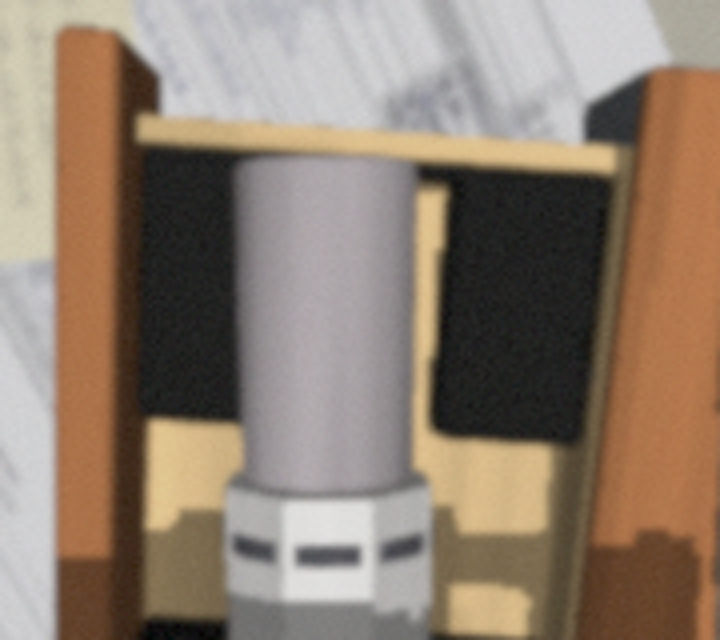

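```bash
python3 - <<'E'
from h import *
f=dict(np.load("pics/w10.npz"))
q=lambda a,b,z: onplane(f,170+a/4,50+b/4,z)
for n,a,b,z in [("pan outL",57,30,66),("pan inL",113,30,66),("out mid",57,550,66),("recR top15",450,190,15),("recR top39",450,190,39),("recR 430 @39",435,430,39),("recR 430 @15",435,430,15),("cut up R",500,440,39),("cut upL",190,415,39),("cutup R15",500,440,15),("end",432,185,15),("unitL",650,70,66)]:
    print(n,np.round(q(a,b,z),1))
# gauge tip pts
for n,a,b,z in [("gauge tipL",240,158,150),("tipR",413,162,150),("hL",228,490,150),("hR",432,490,150)]: print(n,np.round(q(a,b,z),1))
W=cloud(f); print([np.round(W[v,251],1).tolist() for v in (95,120,150,165,180,200)])
E
```

```text
pan outL [499.3 211.5  66. ]
pan inL [510.7 211.4  66. ]
out mid [492.  102.7  66. ]
recR top15 [584.6 182.4  15. ]
recR top39 [582.2 181.3  39. ]
recR 430 @39 [579.7 125.4  39. ]
recR 430 @15 [581.8 121.8  15. ]
cut up R [595.6 122.9  39. ]
cut upL [520.  129.5  39. ]
cutup R15 [599.1 119.   15. ]
end [580.  183.6  15. ]
unitL [619.9 203.1  66. ]
gauge tipL [542.  180.5 150. ]
tipR [566.1 179.8 150. ]
hL [538.9 133.4 150. ]
hR [569.5 133.2 150. ]
[[553.7, 176.8, 162.0], [553.6, 164.2, 162.7], [553.5, 148.3, 162.9], [553.5, 140.1, 162.9], [553.4, 131.9, 164.2], [553.3, 120.5, 164.7]]
```

Drawer unchanged; the recess is at (560, 95.5), yaw -0.07. Aligning and going down.

Emit:
arm_command:
  series:
    - [[8,1,-10,0,0,-0.064,1],[0,0,-22,0,0,0,1],[0,0,-22,0,0,0,1],[0,0,-10,0,0,0,1],[0,0,0,0,0,0,1]]

```text
t: 16.47
ee_pos: [557.9, 94.5, 76.1]
eef_rot: [-2.296, -2.138, 0.008]
wrist_force: [-0.1, -0.7, -2.5]
finger_gap: 29.8
```

Emit:
arm_command:
  series:
    - [[0,0,0,0,0,0,1]]

```text
t: 16.55
ee_pos: [560.5, 94.7, 78.6]
eef_rot: [-2.299, -2.14, 0.002]
wrist_force: [0.8, 0.4, -3.2]
finger_gap: 29.8
```

```bash
python3 - <<'E'
from h import *; from rig import bot
f=snap("wrist","w11"); st(bot)
W=cloud(f);print([np.round(W[v,251],1).tolist() for v in (95,120,150,165,180,200)])
cv2.imwrite("pics/w11z.png",cv2.resize(f["frame"][0:240,150:370],None,fx=2.5,fy=2.5,interpolation=cv2.INTER_CUBIC)[:])
E
```

```text
t 16.60 tcp [561.6  94.8  79.5] yaw 1.500 tz [ 0.001 -0.    -1.   ] F [ 0.5 -0.8 -2.4] gap 29.8 q [ 0.05  0.36  1.71 -0.    1.07  0.12]
[[566.2, 177.6, 99.8], [565.3, 165.0, 98.7], [564.1, 149.2, 100.2], [563.5, 141.0, 99.9], [563.0, 133.1, 102.6], [562.1, 121.6, 102.3]]
```

View pics/w11z.png

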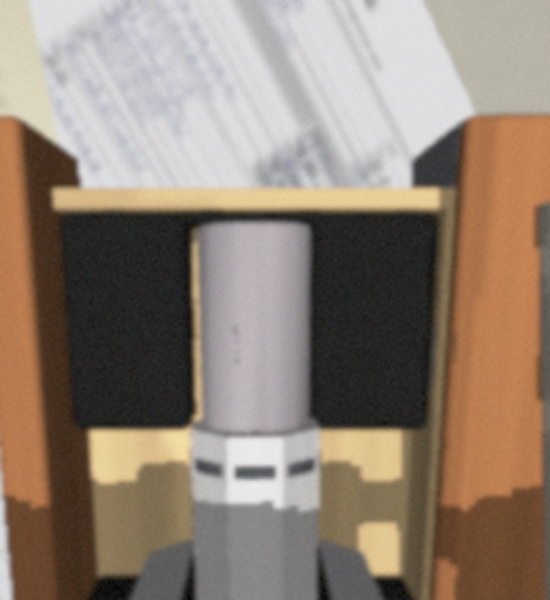

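```bash
python3 - <<'E'
from h import *
f=dict(np.load("pics/w11.npz"))
M=R.from_rotvec(np.ravel(f["rvec"])).as_matrix(); print("cam",-M.T@np.ravel(f["tvec"]))
q=lambda a,b,z: np.round(onplane(f,150+a/2.5,b/2.5,z),1)
print("recL",q(190,230,39),q(190,420,39))
print("recR bound",q(313,230,39),q(313,420,39))
print("end wood", q(197,226,15), "panel in L floor",q(75,160,66),q(20,118,66),"unit",q(468,117,66))
print("cutup",q(120,428,39),q(350,428,39))
print("gauge tip edges",q(197,225,88),q(312,225,88))
E
```

```text
cam [566.31193654 168.68177413 257.92065744]
recL [548.4 184.4  39. ] [543.2 129.3  39. ]
recR bound [583.6 181.8  39. ] [580.8 126.7  39. ]
end wood [548.8 187.1  15. ] panel in L floor [524.  200.7  66. ] [511.9 211.   66. ] unit [620.2 203.5  66. ]
cutup [521.5 128.4  39. ] [592.  123.4  39. ]
gauge tip edges [554.1 181.8  88. ] [579.5 180.   88. ]
```

Emit:
arm_command:
  series:
    - [[-1,0,-12,0,0,0,1],[0,0,-12,0,0,0,1],[0,0,-8,0,0,0,1],[0,0,0,0,0,0,1]]

```text
t: 16.93
ee_pos: [559.8, 94.8, 46.3]
eef_rot: [-2.298, -2.141, 0.002]
wrist_force: [0.2, 0.0, -2.4]
finger_gap: 29.5
```

Emit:
arm_command:
  series:
    - [[0,0,-5,0,0,0,1],[0,0,-4,0,0,0,1],[0,0,0,0,0,0,1]]

```text
t: 17.18
ee_pos: [560.4, 94.9, 37.5]
eef_rot: [-2.299, -2.141, 0.0]
wrist_force: [-0.1, -0.4, -3.1]
finger_gap: 29.6
```

```bash
python3 - <<'E'
from h import *; from rig import bot
st(bot)
E
```

```text
t 17.18 tcp [560.4  94.9  37.5] yaw 1.500 tz [-0. -0. -1.] F [-0.1 -0.4 -3.1] gap 29.6 q [ 0.05  0.41  1.76 -0.    0.97  0.12]
```

The gauge is already 8 mm below the foam top without contact. Continuing.

Emit:
arm_command:
  series:
    - [[0,0,-4,0,0,0,1],[0,0,-4,0,0,0,1],[0,0,-4,0,0,0,1],[0,0,0,0,0,0,1]]

```text
t: 17.52
ee_pos: [559.8, 94.9, 24.7]
eef_rot: [-2.298, -2.14, 0.002]
wrist_force: [-0.8, -0.5, -2.1]
finger_gap: 29.7
```

Emit:
arm_command:
  series:
    - [[0,0,-2,0,0,0,1],[0,0,-1.5,0,0,0,1],[0,0,0,0,0,0,1]]

```text
t: 17.77
ee_pos: [560.3, 94.9, 21.9]
eef_rot: [-2.299, -2.141, 0.0]
wrist_force: [-0.2, 0.2, -1.7]
finger_gap: 29.7
```

Emit:
arm_command:
  series:
    - [[0,0,-0.8,0,0,0,1],[0,0,0,0,0,0,1],[0,0,0,0,0,0,0.55],[0,0,0,0,0,0,0.5],[0,0,0,0,0,0,0.5]]

```text
t: 18.18
ee_pos: [561.0, 94.9, 21.8]
eef_rot: [2.298, 2.14, 0.002]
wrist_force: [0.1, 0.2, 0.7]
finger_gap: 45.2
```

Emit:
arm_command:
  series:
    - [[0,0,10,0,0,0,0.5],[0,0,25,0,0,0,0.5],[-10,0,35,0,0,0,0.5],[-20,0,40,0,0,0,0.5],[-30,0,30,0,0,0,0.5]]

```text
t: 18.6
ee_pos: [505.0, 94.9, 161.4]
eef_rot: [2.297, 2.138, 0.007]
wrist_force: [1.4, 0.2, 0.2]
finger_gap: 46.9
```

```bash
python3 - <<'E'
from h import *; from rig import bot
f=snap("wrist","w12"); st(bot)
W=cloud(f)
for v in range(100,250,8): print(v,[np.round(W[v,u]).tolist() for u in (291,295,299)])
cv2.imwrite("pics/w12z.png",cv2.resize(f["frame"][60:280,200:380],None,fx=2.7,fy=2.7,interpolation=cv2.INTER_CUBIC)[:])
E
```

```text
t 18.65 tcp [499.8  95.4 166.4] yaw 1.500 tz [ 0.006  0.001 -1.   ] F [-4.5 -0.2  2.2] gap 47.3 q [0.05 0.2  1.71 0.   1.22 0.12]
100 [[554.0, 179.0, 14.0], [555.0, 178.0, 35.0], [559.0, 178.0, 40.0]]
108 [[554.0, 171.0, 15.0], [555.0, 170.0, 35.0], [558.0, 170.0, 40.0]]
116 [[553.0, 162.0, 15.0], [555.0, 163.0, 36.0], [558.0, 162.0, 41.0]]
124 [[553.0, 154.0, 16.0], [554.0, 155.0, 36.0], [558.0, 155.0, 40.0]]
132 [[553.0, 145.0, 16.0], [554.0, 147.0, 37.0], [558.0, 147.0, 40.0]]
140 [[551.0, 137.0, 24.0], [554.0, 138.0, 36.0], [557.0, 138.0, 39.0]]
148 [[549.0, 131.0, 37.0], [553.0, 131.0, 40.0], [557.0, 131.0, 44.0]]
156 [[549.0, 122.0, 38.0], [552.0, 123.0, 42.0], [556.0, 123.0, 44.0]]
164 [[549.0, 114.0, 38.0], [552.0, 114.0, 42.0], [556.0, 114.0, 44.0]]
172 [[548.0, 105.0, 36.0], [552.0, 105.0, 39.0], [556.0, 106.0, 45.0]]
180 [[548.0, 96.0, 38.0], [552.0, 97.0, 41.0], [555.0, 98.0, 45.0]]
188 [[547.0, 88.0, 38.0], [551.0, 88.0, 42.0], [555.0, 89.0, 44.0]]
196 [[547.0, 79.0, 38.0], [551.0, 79.0, 41.0], [555.0, 80.0, 44.0]]
204 [[547.0, 70.0, 39.0], [551.0, 70.0, 42.0], [554.0, 71.0, 46.0]]
212 [[547.0, 60.0, 38.0], [550.0, 61.0, 42.0], [554.0, 62.0, 45.0]]
220 [[531.0, 101.0, 167.0], [533.0, 103.0, 171.0], [535.0, 102.0, 169.0]]
228 [[529.0, 100.0, 177.0], [531.0, 102.0, 182.0], [533.0, 102.0, 184.0]]
236 [[529.0, 95.0, 177.0], [530.0, 101.0, 191.0], [531.0, 103.0, 196.0]]
244 [[529.0, 90.0, 179.0], [529.0, 97.0, 194.0], [530.0, 101.0, 202.0]]
```

View pics/w12z.png

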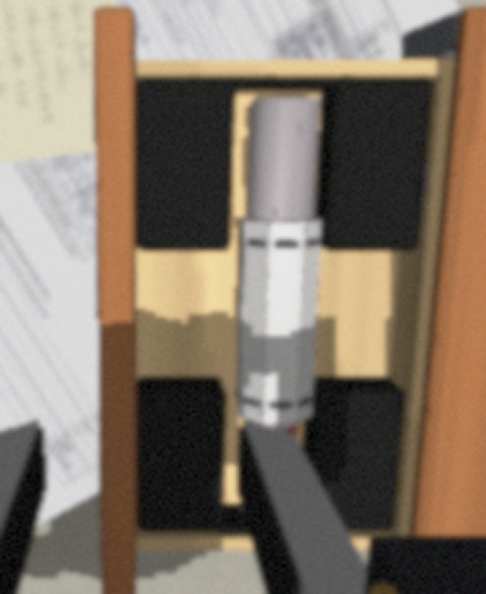

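The gauge is seated: its handle top is level at z≈45 along the whole length (15+30), in line with the recess. Now round to the front of the panel to push it home.

Emit:
arm_command:
  series:
    - [[-20,2,0,0,0,0.12,1],[-20,2,0,0,0,0.12,1],[-20,2,0,0,0,0.12,1],[-10,1,0,0,0,0.12,1],[0,0,0,0,0,0.12,1]]

```text
t: 19.07
ee_pos: [429.5, 102.1, 158.9]
eef_rot: [-1.554, -2.729, 0.0]
wrist_force: [0.1, -0.6, -0.3]
finger_gap: 16.9
```

Emit:
arm_command:
  series:
    - [[0,0,0,0,0,0.12,1],[0,0,0,0,0,0.12,1],[0,0,-10,0,0,0.12,1],[0,0,-20,0,0,0.12,1],[0,0,-20,0,0,0.12,1]]

```text
t: 19.48
ee_pos: [433.4, 102.0, 109.0]
eef_rot: [0.679, 3.064, 0.002]
wrist_force: [0.7, -0.2, -0.7]
finger_gap: 0.5
```

Emit:
arm_command:
  series:
    - [[0,0,-25,0,0,0.12,1],[0,0,-25,0,0,0.12,1],[0,0,-25,0,0,0.12,1],[0,0,-8,0,0,0,1],[0,0,0,0,0,0,1]]

```text
t: 19.9
ee_pos: [430.9, 101.8, 23.9]
eef_rot: [-0.133, -3.135, 0.001]
wrist_force: [-0.5, 0.1, 1.0]
finger_gap: 0.5
```

```bash
python3 - <<'E'
from h import *; from rig import bot
st(bot)
E
```

```text
t 19.90 tcp [430.9 101.8  23.9] yaw 3.057 tz [-0.004 -0.    -1.   ] F [-0.5  0.1  1. ] gap 0.5 q [ 0.07  0.27  2.04  0.    0.83 -1.41]
```

Emit:
arm_command:
  series:
    - [[15,-1,3,0,0,0.01,1],[15,-1,3,0,0,0,1],[10,-1,0,0,0,0,1],[6,0,0,0,0,0,1],[6,-0.5,0,0,0,0,1]]

```text
t: 20.32
ee_pos: [484.6, 98.5, 31.9]
eef_rot: [-0.115, -3.139, -0.001]
wrist_force: [-1.3, 0.7, 0.8]
finger_gap: 0.4
```

Emit:
arm_command:
  series:
    - [[8,-0.6,0,0,0,0,1],[8,-0.6,0,0,0,0,1],[8,-0.6,0,0,0,0,1],[8,-0.6,0,0,0,0,1],[8,-0.6,0,0,0,0,1]]

```text
t: 20.73
ee_pos: [524.3, 95.4, 31.0]
eef_rot: [-0.113, -3.138, -0.0]
wrist_force: [-3.7, 0.2, 4.0]
finger_gap: 0.3
```

Emit:
arm_command:
  series:
    - [[8,-0.6,0,0,0,0,1],[8,-0.6,0,0,0,0,1],[8,-0.6,0,0,0,0,1],[8,-0.6,0,0,0,0,1],[0,0,0,0,0,0,1]]

```text
t: 21.15
ee_pos: [558.0, 93.0, 30.9]
eef_rot: [0.113, 3.139, 0.0]
wrist_force: [-3.5, 0.9, 3.0]
finger_gap: 0.2
```

Emit:
arm_command:
  series:
    - [[6,-0.4,0,0,0,0,1],[6,-0.4,0,0,0,0,1],[5,-0.4,0,0,0,0,1],[5,-0.4,0,0,0,0,1],[0,0,0,0,0,0,1]]

```text
t: 21.57
ee_pos: [578.1, 91.5, 30.7]
eef_rot: [-0.113, -3.138, -0.0]
wrist_force: [-4.2, 1.2, 1.5]
finger_gap: 0.6
```

Emit:
arm_command:
  series:
    - [[3,0,0,0,0,0,1],[2,0,0,0,0,0,1],[2,0,0,0,0,0,1],[0,0,0,0,0,0,1]]

```text
t: 21.9
ee_pos: [583.9, 91.0, 30.7]
eef_rot: [-0.112, -3.137, 0.001]
wrist_force: [-5.6, 0.1, 1.1]
finger_gap: 0.4
```

Emit:
arm_command:
  series:
    - [[2,0,0,0,0,0,1],[2,0,0,0,0,0,1],[2,0,0,0,0,0,1],[0,0,0,0,0,0,1]]

```text
t: 22.23
ee_pos: [585.7, 90.9, 30.7]
eef_rot: [-0.112, -3.128, 0.002]
wrist_force: [-13.3, -0.6, 9.4]
finger_gap: 0.4
```

At the stop: 585.7 with 13 N, the same as in the first push. Drawing back.

Emit:
arm_command:
  series:
    - [[-6,0.4,0,0,0,0,1],[-12,1,0,0,0,0,1],[-25,2,0,0,0,0,1],[-35,2,0,0,0,0,1],[-35,2,0,0,0,0,1]]

```text
t: 22.65
ee_pos: [479.8, 98.6, 31.2]
eef_rot: [0.113, 3.135, 0.0]
wrist_force: [-0.1, 0.1, 0.9]
finger_gap: 0.8
```

Emit:
arm_command:
  series:
    - [[-35,0,30,0,0,0,1],[-30,-10,40,0,0,0,1],[-20,-20,40,0,0,0,1],[0,-30,30,0,0,0,1],[0,0,0,0,0,0,1]]

```text
t: 23.07
ee_pos: [410.3, 40.4, 160.2]
eef_rot: [0.115, 3.123, -0.006]
wrist_force: [2.0, -0.5, 0.5]
finger_gap: 0.3
```

```bash
python3 - <<'E'
from h import *; from rig import bot
f=snap("wrist","w13"); g=snap("top","t13"); s=snap("side","s13"); st(bot)
a=dict(np.load("pics/top0.npz"))["frame"][130:260,160:350]
b=g["frame"][130:260,160:350]
cv2.imwrite("pics/t13z.png",cv2.resize(np.vstack([a,b]),None,fx=2.3,fy=2.3,interpolation=cv2.INTER_CUBIC))
a=dict(np.load("pics/side0.npz"))["frame"][60:384,180:320]; b=s["frame"][60:384,180:320]
cv2.imwrite("pics/s13z.png",cv2.resize(np.hstack([a,b]),None,fx=1.8,fy=1.8,interpolation=cv2.INTER_CUBIC))
E
```

```text
t 23.22 tcp [406.2  44.1 154.4] yaw 3.068 tz [ 0.003  0.    -1.   ] F [-0.2 -0.1 -0.6] gap 0.4 q [-0.06  0.06  1.91  0.    1.17 -1.56]
```

View pics/t13z.png

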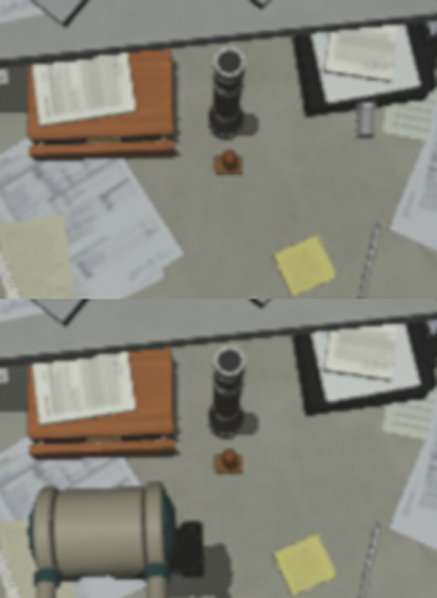

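View pics/s13z.png

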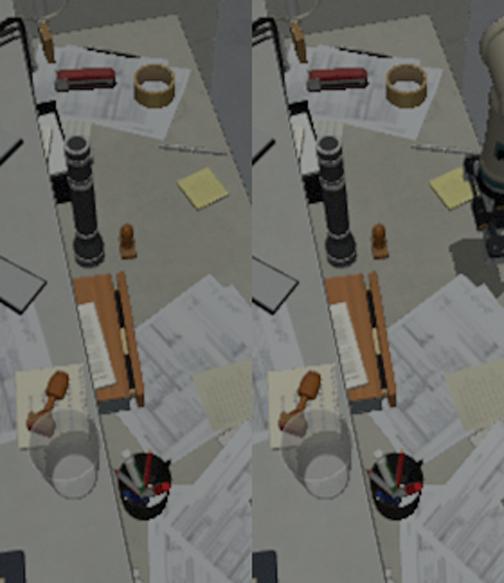

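View pics/w13.png

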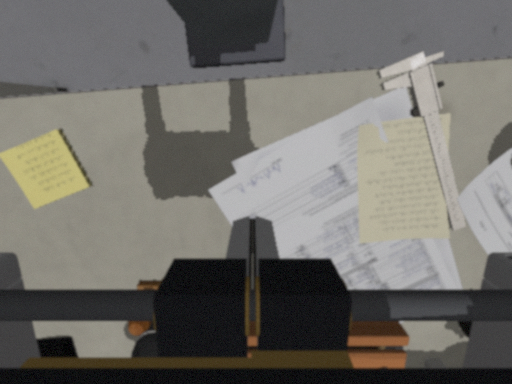

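The before and after views match. The drawer is shut with the same gap, the gauge is off the bench, and the stamp, torch, tape, stapler, pen pot and pen have not moved. The arm is clear, so I'm handing in.

```bash
python3 - <<'E'
from h import *; from rig import bot
print(bot.finish_job()); st(bot)
E
```

```text
the job is handed in; nothing more can be done
None
the job is handed in; nothing more can be done
```

The plug gauge is in the drawer's fitted recess and the drawer is latched shut. I handed in at about 23 s of the 72 s allowed; the hand-in gives no verdict.

**What I did**
1. I pushed the front panel in to its stop (about 12 N) and let go. The drawer sprang out, and I pinched the panel's top edge and pulled it to the open stop.
2. I gripped the gauge by its free end, drew it out of the tray along its axis, laid it on the bench and let go.
3. I took it again round the middle of the handle, set it down in the recess and released it.
4. I pushed the panel to the stop again (13 N) and took the arm away.

**Last checks**
- **Gauge:** after release, the handle's top was level at about 45 mm over the part I could see, as it should be when seated. A finger hid the far end. The gauge then went under the unit's top with no extra push force.
- **Drawer:** the stop came at the same tool position as the first push (585.7 against 585.5 mm). The final top and side pictures show the panel with the same gap as at the start.
- **Bystanders:** in those pictures the torch, stamp, tape, stapler, pen pot, pen and tray look unmoved. I did not check the mug in a final picture; the arm never went near it.

**Disagreements:** the first top-camera estimate of the drawer unit's turn was -0.10 rad, against -0.07 from the wrist camera. I used -0.07, and the gauge went in without touching the sides.

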